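# Slide a box of glass slides onto the balance and zero it

## Robot

A 6-joint arm with a two-finger parallel gripper is mounted at the origin on the work surface. World frame = base frame: x ahead of the robot, y to its left, z up, the work surface at z = 0. Lengths are in m, angles in rad, forces in N, time in s.
With the tool pointing down it reaches from about 0.35 to 0.975 m from the base axis. Payload 4.9 kg.
Tool frame: the origin (TCP) lies between the finger pads; the fingertips stand 8 mm ahead of it and the grasp point (between the pads) lies 11 mm behind it; z points along the fingers, y is the line along which they close (so a half turn about z gives the same grasp; the last joint's range is limited). The gripper opens to 85 mm and grips with 20 to 120 N. Pads are 22 mm wide; open, the fingers measure 114 mm over their backs; the gripper's body (76 mm by 85 mm) begins 54 mm behind the grasp point. The pads swing forward as they close: fully open they stand 13 mm farther back than shut.
Start: joints at [1.052, 0.053, 1.613, -0, 1.476, -0.119], TCP at [0.243, 0.576, 0.212] pointing down, gripper open.
Joint ranges: [-3.01, 3.01], [-1.01, 2.22], [0.06, 2.58], [-1.02, 4.17], [0.09, 2.62], [-3.14, 3.14]. Speed limits (rad/s): [2.57, 2.57, 3.14, 3.14, 3.14, 3.14].

## Interface

Orientations are given as a unit quaternion [w, x, y, z].
In Python, from bench import get_state, read_camera, calibration, job_done, find_in, place_of gives the robot as it stands.
- The arm moves only by the tool play_rows, never from a script. Its argument "motion" is a list of rows, each a list of 3 entries, a list of its own where there are three numbers: the shift along the world's x, y, z in m, then the turn, a rotation vector about the world's x, y, z in degrees, then the closure, from -1 (fully open) to 1 (shut). A call has 1 to 5 rows; each row is the pose to reach, as a shift and turn from the pose commanded when the call began; what a row does not reach only later rows make up. A row lasts 1/8 s, in which the tool goes at most 62.5 mm and 10.7 degrees, less where a joint would pass 70% of its speed; a pose out of reach is approached as far as the arm can. A call with a gripper value outside its range is refused whole. The fingers move at their own pace and stop on an object; "squeeze" is the grip in N (left out, the last holds). Time passes only in rows, so rows that repeat a pose let the fingers close. It gives the time, the measured TCP pose, the force, the opening and the grip force at its end, in the units of the state.
- get_state(): the state, without advancing time (a new reading comes with each control period).
- read_camera(name): name is "side" or "top" or "wrist"; returns the picture (420x560x3 uint8, red, green, blue); there is no depth.
- calibration(name): a dict with "fovy" (degrees; the focal length in pixels is half the picture's height over the tangent of half this angle, whatever the lens; pixels are square), "cx", "cy" (the principal point, pixels), "extrinsics" (4x4, takes a point from world to camera coordinates); the wrist camera has in their place "tool_from_camera" (4x4, takes a point from camera to tool coordinates, whose origin is the TCP and whose axes are the flange's). Camera axes: x right, y down, z forward; pixel columns grow to the right and rows downward; lengths in m; the calibration is good to about 2 mm. A picture is of the moment at which its call begins: read the wrist's pose just before it. calibration takes no time and is no camera call.
- job_done(): hands the job in; it is judged then, once.
Trained networks look in the newest picture that a camera, given by its name, has taken for a name from the list of things; names that differ only in an ending like _2 or _b are one class to them, and where a whole thing is asked for, a point or a joint stands for the part that bears it (a point fixed in the world has none). Each returns a list of dicts, best first, with "score" (0 to 1); they miss things now and then, are a little off and sometimes report something else, mostly with a low value. They report only what shows in the picture. A call takes as long as a camera call.
- find_in(thing, camera): "pixel" ([column, row] in pixels, amid what is visible of it).
- place_of(thing, camera): "pixel" ([column, row] in pixels: a listed point, or the origin of a listed thing).
The state is a dict: "time": time; "joint_pos": joint angles; "joint_velocities": joint speeds; "tau": joint torques, N m; "position": TCP position; "orientation": TCP orientation; "wrist_force": force on the tool from outside, world axes, zero at the start; "moment": the same for the moment, N m; "grip_width": finger opening in m; "grip_force": force on a finger pad.
Only numpy, scipy, OpenCV 4.12 (cv2) and the standard library are available. Lean on these libraries where they do the work, as an engineer would, in place of code of your own. Each camera call takes 0.05 s, during which the arm holds its last target. There are 200 camera calls.

## Task

Draw the blue slide box off the loading deck onto the balance, until it lies flat in the steel pan and no longer rests on the deck: it is too wide to grip, so press lightly on its top and pull it towards the front of the balance. Let go of it, and only then push the green zero key all the way down and release it. The slides inside are glass, so do not knock the box or tip it up; press too hard and the deck or pan gives way under it, which must not happen, and leave everything else on the bench where it is.

Things in the scene. Friction and masses are not known exactly. Their poses are not given: they have to be found in the camera images.
- balance: Weighing station, fixed to the bench: grey balance housing 190 x 220 x 50 mm high with a steel pan on it and a white loading deck behind the pan. Origin on the bench top, straight under the centre of the pan. Its +x points from the front (display, green key; the robot's side) to the loading deck, +y to the left, z up. The box is drawn along -x of this frame.
- pan: Steel pan on the balance. Origin at the centre of its floor (56 mm above the bench), axes as the balance. Inside 114 mm long (x -57 to +57) and 105 mm wide; lips 10 mm high, 6 mm thick at the front (-x, the end stop) and both sides; open at the back, where the deck begins at x = +57. It has the same overload spring as the deck.
- deck: White loading deck behind the pan. Origin mid front edge, on its top, 4 mm above the pan floor, axes as the balance; x 0 to 128 mm, 105 mm wide, side lips 6 mm, fence 18 mm high at x = 128. The box drops the 4 mm step front end first, its back end once within 4 mm of the pan's front lip. Overload spring: firm up to 11 N (box plus press), then sinks up to 8 mm; 2 mm is too far.
- slide_box: Blue box of slides, 110 (x) x 100 (y) mm, 0.25-0.45 kg. Origin: centre of its underside. Its tight push-on lid (black rubber pad on top) stands higher or lower by the fill: top 18 to 28 mm above the underside, unknown: feel for it slowly. Yaw within 2 degrees of the balance's. Friction below 0.2, pad 0.6 or more: 3 to 6 N of press draws it, less slips. Knocks over 40 N break it.
- zero_key_base: Black round housing of the green zero key, on top of the balance in front of the pan (95 mm in front of its centre, 48 mm to its left); 40 mm across, 12 mm high, origin at the centre of its underside, 50 mm above the bench.
- zero_key_top (a point): Centre of the top face of the green zero key, 24 mm across, spring-loaded; it moves straight down 6 mm and springs back; fully down takes 5 N, the stop below is rigid.
- zero_key (a joint): Travel of the zero key in m: 0 released, 0.006 fully down.
- cal_weight: Brass calibration weight, 28 mm across, 36 mm high, standing on the balance housing to the right of the pan. Leave it. Origin under its centre.
- jar: White reagent jar with a green cap, 68 mm across, 130 mm high. Leave it. Origin under its centre.
- amber_bottle: Amber bottle with a blue cap, 68 mm across, 160 mm high. Leave it. Origin under its centre.
- beaker: Glass beaker, 68 mm across, 90 mm high. Leave it. Origin under its centre.
- spatula: Spatula with orange handle, 200 mm long, lying on the bench along its x. Leave it.
- grey_box: Another slide box, grey, of the same size as the blue one, lying on the bench. Leave it. Origin under its centre.
- weigh_dish: Flat aluminium dish, 90 mm across, 14 mm high. Leave it. Origin under its centre.

How it is judged:
On the way, in this order (a step that is already met when the one before it is completed fails the run):
1. the blue slide box lies flat in the pan, clear of the deck, and the robot has let go of it (z of slide_box in the frame of pan between -0.003 and 0.0015 m and angle between slide_box's own z axis and vertical below 0.012 rad and x of slide_box in the frame of pan between -0.0045 and 0.0045 m and y of slide_box in the frame of pan between -0.005 and 0.005 m and contact force between slide_box and deck below 0.05 N and contact force between each of the arm, the fingers and slide_box below 0.1 N), for 0.2 s.
2. the zero key is pushed all the way down (value of joint zero_key above 0.005 m and z of slide_box in the frame of pan between -0.003 and 0.0015 m and angle between slide_box's own z axis and vertical below 0.012 rad and x of slide_box in the frame of pan between -0.0045 and 0.0045 m and y of slide_box in the frame of pan between -0.005 and 0.005 m and contact force between slide_box and deck below 0.05 N), for 0.1 s.
At the end, for the whole second after the job is handed in: The blue slide box lies at rest flat in the pan (within 0.7 degrees of level, 1.5 mm of the pan floor, 4.5 mm of the pan's centre along and 5 mm across), not touching the deck, and the zero key is released (within 1 mm of its top) (z of slide_box in the frame of pan between -0.003 and 0.0015 m and angle between slide_box's own z axis and vertical below 0.012 rad and x of slide_box in the frame of pan between -0.0045 and 0.0045 m and y of slide_box in the frame of pan between -0.005 and 0.005 m and contact force between slide_box and deck below 0.05 N and value of joint zero_key below 0.001 m and linear speed of slide_box below 0.005 m/s).
It fails at once if the box is knocked or pressed with more than 40 N by the robot (contact force between any of the fingers, the arm and slide_box above 40 N).
It fails at once if the loading deck or the pan is overloaded (pushed down more than 2 mm) (distance of any of deck, pan from where it was at the start of the episode above 0.002 m).
It fails at once if the box is tipped more than 9 degrees (angle between slide_box's own z axis and vertical above 0.157 rad).
It fails at once if the zero key is pushed before the box lies in the pan (value of joint zero_key above 0.003 m and not (z of slide_box in the frame of pan between -0.003 and 0.0015 m and angle between slide_box's own z axis and vertical below 0.012 rad and x of slide_box in the frame of pan between -0.0045 and 0.0045 m and y of slide_box in the frame of pan between -0.005 and 0.005 m and contact force between slide_box and deck below 0.05 N)).
It fails at once if another thing on the bench is disturbed (moved more than 15 mm) (distance of any of cal_weight, jar, amber_bottle, beaker, spatula, grey_box, weigh_dish from where it was at the start of the episode above 0.015 m).
It also fails if it takes over 61 s, if anything falls off the work surface, if the arm or the gripper's body presses on something with over 40 N, if the wrist force passes 120 N, or if a joint passes its speed limit or range.

## Working session

There is one attempt and no reset: what is moved stays moved. The work goes in short steps, Python scripts to look and compute and a tool call to move; the robot and the scene stay as the last step left them, time stands still between calls to the robot, and variables do not carry over. Pictures are saved under pics/ and viewed, at most 10 in all, crops included, and the job is handed in when it is done.

Besides the shell and the picture viewer there is one more tool, called by a JSON object that holds its "fn" and its "kwargs", one argument or row to a line. play_rows: Moves the arm, as the interface text tells. Its arguments: {"type":"object","properties":{"motion":{"type":"array","items":{"type":"array"}},"squeeze":{"type":"number"}},"required":["motion"]}

```bash
mkdir -p pics; cat > h.py <<'E'
import numpy as np, cv2
from bench import *
from scipy.spatial.transform import Rotation as R
def cam(name):
    c=calibration(name); f=210/np.tan(np.radians(c["fovy"])/2)
    if name=="wrist":
        s=get_state(); q=s["orientation"]; T=np.eye(4); T[:3,:3]=R.from_quat([q[1],q[2],q[3],q[0]]).as_matrix(); T[:3,3]=s["position"]
        M=T@np.array(c["tool_from_camera"])
    else: M=np.linalg.inv(np.array(c["extrinsics"]))
    return f,c["cx"],c["cy"],M
def ray(k,px):
    f,cx,cy,M=k
    return M[:3,3], M[:3,:3]@np.array([(px[0]-cx)/f,(px[1]-cy)/f,1])
def atz(k,px,z):
    o,d=ray(k,px); return o+d*(z-o[2])/d[2]
def meet(rays):
    A=0;b=0
    for o,d in rays:
        d=d/np.linalg.norm(d);P=np.eye(3)-np.outer(d,d);A=A+P;b=b+P@o
    p=np.linalg.solve(A,b); return p,[float(np.linalg.norm(np.cross(p-o,d/np.linalg.norm(d)))) for o,d in rays]
def snap(name,fn):
    im=read_camera(name); cv2.imwrite("pics/"+fn,im[:,:,::-1]); return im
E
python3 - <<'E'
from h import *
s=get_state(); print(s["time"],s["position"],s["orientation"],s["wrist_force"])
K={}
for n in ("top","side","wrist"):
    K[n]=cam(n); snap(n,n+"0.png"); print(n,K[n][3][:3,3].round(3),K[n][3][:3,2].round(2))
for t in ("balance","pan","deck","slide_box","zero_key_base","zero_key_top","cal_weight","jar","amber_bottle","beaker","grey_box"):
    rs=[]
    for n in ("top","side"):
        r=place_of(t,n)
        if r: rs.append(ray(K[n],r[0]["pixel"])); print(t,n,np.round(r[0]["pixel"],1),round(r[0]["score"],2))
    if len(rs)==2: p,e=meet(rs); print("   ",p.round(4),np.round(e,4))
E
```

```text
0.0 [0.24295909 0.57511543 0.21073928] [-3.06230949e-04  1.98587559e-01  9.80082590e-01 -1.00190173e-03] [ 0.47113494 -0.86538917  0.22578512]
top [ 0.346 -0.021  1.082] [ 0.17  0.03 -0.99]
side [-0.096 -0.866  0.981] [ 0.43  0.61 -0.67]
wrist [0.181 0.603 0.372] [ 0.25 -0.11 -0.96]
balance top [322.5 202.6] 0.62
balance side [310.4 236.6] 0.69
    [ 0.55   -0.1001 -0.0077] [0.0035 0.0035]
pan top [325.1 205.3] 0.84
pan side [310.5 221.7] 0.71
    [ 0.5363 -0.1042  0.0578] [0.0025 0.0025]
deck top [329. 180.] 0.7
deck side [331.8 212.7] 0.89
    [ 0.5978 -0.1153  0.0662] [0.0043 0.0043]
slide_box top [330.5 151.4] 0.9
slide_box side [346.9 205.2] 0.62
    [ 0.6612 -0.1166  0.0655] [0.0043 0.0043]
zero_key_base top [301.  244.6] 0.61
zero_key_base side [269.7 226.4] 0.73
    [ 0.4439 -0.0454  0.0449] [0.0024 0.0024]
zero_key_top top [305.7 237.4] 0.48
zero_key_top side [173.2 166.5] 0.31
    [ 0.3278 -0.0183  0.3164] [0.1049 0.1049]
cal_weight top [362.7 197.7] 0.63
cal_weight side [332.4 242.9] 0.5
    [ 0.5496 -0.1927  0.0455] [0.0047 0.0047]
jar top [442.6 238.9] 0.61
jar side [272.9 223.3] 0.47
    [ 0.3733 -0.2686  0.2916] [0.0578 0.0578]
amber_bottle top [129.1 203.6] 0.73
amber_bottle side [224.3 149.1] 0.84
    [0.5559 0.3921 0.0023] [0.0009 0.0009]
beaker top [445.4 185.3] 0.94
beaker side [406.4 295.7] 0.81
    [ 0.5931 -0.4087  0.0153] [0.0052 0.0052]
grey_box top [121.5 158.9] 0.82
grey_box side [248.2 136.4] 0.82
    [ 0.675   0.4243 -0.0087] [0.0025 0.0025]
```

```bash
python3 -c "
import cv2,numpy as np
a=[cv2.imread('pics/%s0.png'%n) for n in('top','side')]
cv2.imwrite('pics/c0.png',cv2.resize(np.vstack(a),(400*1,600)))"
```

```text
(no output)
```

View pics/top0.png

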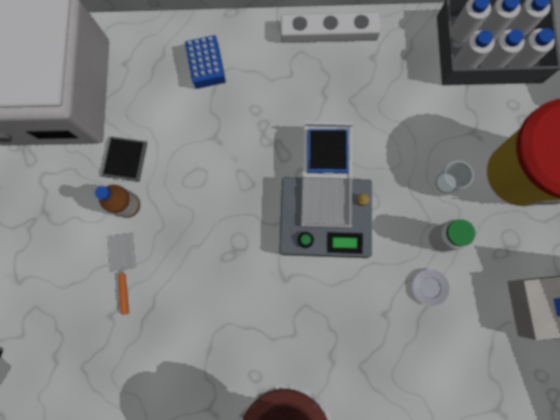

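View pics/side0.png

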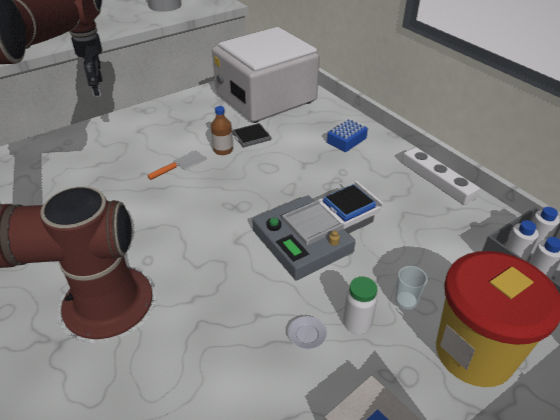

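The top view shows the blue box at about (328,150), the pan at (326,200), the key at (305,239) and the brass weight at (363,199). The side view agrees. The balance yaw comes out at about -6°. Next I move the wrist camera over the balance.

{"fn": "play_rows", "kwargs": {
  "motion": [
    [[0.03,-0.055,0.02],[0,0,4],1],
    [[0.055,-0.11,0.04],[0,0,8],1],
    [[0.08,-0.165,0.06],[0,0,12],1],
    [[0.105,-0.22,0.06],[0,0,17],1],
    [[0.13,-0.28,0.06],[0,0,17],1]
  ],
  "squeeze": 20
}}

```text
time: 1.88
position: [0.3718, 0.2993, 0.2729]
orientation: [0.001, 0.051, 0.999, 0.0]
wrist_force: [1.4, 0.3, 0.5]
grip_width: -0.0004
grip_force: 0.0
```

{"fn": "play_rows", "kwargs": {
  "motion": [
    [[0.03,-0.055,0.0],[0,0,0],1],
    [[0.055,-0.11,0.0],[0,0,0],1],
    [[0.08,-0.165,0.0],[0,0,0],1],
    [[0.105,-0.22,0.0],[0,0,0],1],
    [[0.13,-0.27,0.0],[0,0,0],1]
  ]
}}

```text
time: 2.5
position: [0.5016, 0.0288, 0.2724]
orientation: [0.001, 0.052, 0.999, 0.0]
wrist_force: [1.6, 0.3, -0.2]
grip_width: -0.0001
grip_force: 0.0
```

{"fn": "play_rows", "kwargs": {
  "motion": [
    [[0.02,-0.05,0.0],[0,0,0],1],
    [[0.035,-0.1,0.0],[0,0,0],1],
    [[0.035,-0.135,0.0],[0,0,0],1],
    [[0.035,-0.135,0.0],[0,0,0],1],
    [[0.035,-0.135,0.0],[0,0,0],1]
  ]
}}

```text
time: 3.12
position: [0.536, -0.1036, 0.272]
orientation: [0.0, 0.051, 0.999, 0.0]
wrist_force: [0.7, 0.6, 0.7]
grip_width: -0.0001
grip_force: 0.0
```

```bash
cat > m.py <<'E'
from h import *
import sys
k=cam("wrist"); snap("wrist",sys.argv[1])
print(get_state()["time"],k[3][:3,3].round(3))
for t,z in (("balance",0),("pan",.056),("deck",.06),("slide_box",.06),("zero_key_base",.05),("zero_key_top",.066),("cal_weight",.05)):
    r=place_of(t,"wrist")
    if r: print(t,np.round(r[0]["pixel"],1),round(r[0]["score"],2),atz(k,r[0]["pixel"],z).round(4))
E
python3 m.py w1.png
```

```text
3.175 [ 0.468 -0.096  0.433]
balance [275.3 176.2] 0.82 [ 0.5498 -0.1079  0.    ]
pan [278.1 177.5] 0.63 [ 0.5411 -0.1033  0.056 ]
deck [275.7 228.4] 0.83 [ 0.6006 -0.1123  0.06  ]
zero_key_base [316.1  92.8] 0.81 [ 0.4537 -0.0528  0.05  ]
zero_key_top [315.8  90.3] 0.7 [ 0.4518 -0.0548  0.066 ]
cal_weight [204.5 191.3] 0.6 [ 0.5497 -0.191   0.05  ]
```

View pics/w1.png

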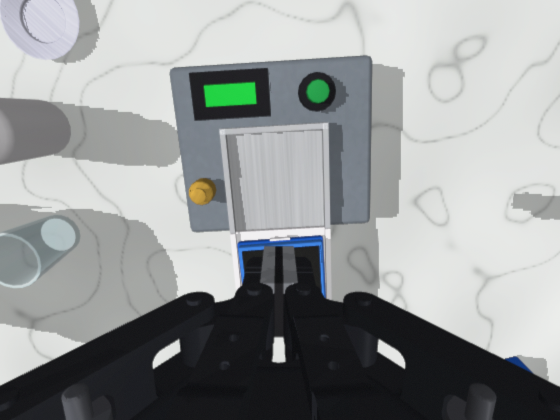

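The wrist view shows the housing from (171,69) to (368,221), the pan from rows 128 to 232, the key at (317,91), the weight at (202,191) and the box's front edge at row 240. For a second view I move forward so the box shows clear of the fingers.

{"fn": "play_rows", "kwargs": {
  "motion": [
    [[0.04,-0.005,0.0],[0,0,0],1],
    [[0.08,-0.01,0.0],[0,0,0],1],
    [[0.12,-0.015,0.0],[0,0,0],1],
    [[0.12,-0.015,0.0],[0,0,0],1],
    [[0.12,-0.015,0.0],[0,0,0],1]
  ]
}}

```text
time: 4.15
position: [0.6556, -0.1188, 0.2717]
orientation: [-0.0, 0.051, 0.999, 0.0]
wrist_force: [-0.1, 0.1, -0.2]
grip_width: 0.0002
grip_force: 0.0
```

```bash
python3 m.py w2.png
```

```text
4.2 [ 0.588 -0.111  0.433]
balance [278.8  75.4] 0.81 [ 0.5466 -0.106   0.    ]
pan [283.3  68.4] 0.68 [ 0.5456 -0.1013  0.056 ]
deck [280.8 124.5] 0.72 [ 0.6021 -0.1096  0.06  ]
slide_box [286.4 180.6] 0.87 [ 0.6642 -0.1095  0.06  ]
cal_weight [202.4  82. ] 0.94 [ 0.5496 -0.189   0.05  ]
```

View pics/w2.png

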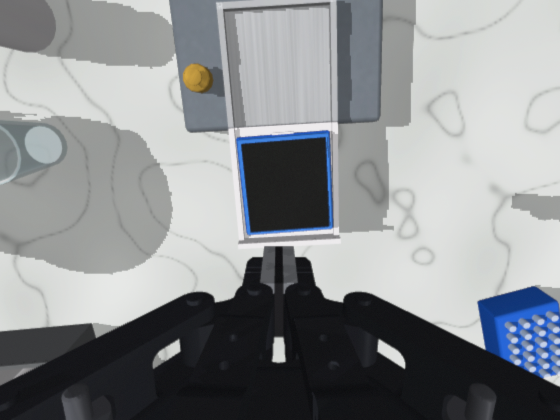

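This view shows the whole box, with its top corners at (237,139), (329,131), (333,229) and (249,236). The back corners of the housing are at (187,132) and (380,120).

```bash
python3 - <<'E'
from h import *
k2=cam("wrist"); k1=(k2[0],k2[1],k2[2],k2[3].copy()); k1[3][:3,3]=[0.468,-0.096,0.433]
P=lambda k,l,z:np.array([atz(k,p,z)[:2] for p in l])
ang=lambda a,b:np.degrees(np.arctan2(*(b-a)[::-1]))
h=P(k1,[(171,69),(371,57),(368,221),(191,231)],.05); print("housing",h.round(4).tolist(),ang(h[1],h[0])+90,ang(h[2],h[3])+90,ang(h[0],h[3]),ang(h[1],h[2]))
h2=P(k2,[(187,132),(380,120)],.05); print(h2.round(4).tolist(),ang(h2[1],h2[0])+90)
for z in(.08,.085):
  b=P(k2,[(237,139),(329,131),(333,229),(249,236)],z); print("box",z,b.mean(0).round(4),ang(b[1],b[0])+90,ang(b[2],b[3])+90,np.linalg.norm(b-np.roll(b,1,0),axis=1).round(4))
p,e=meet([ray(k1,(281,240.5)),ray(k2,(283,135))]);print("front mid top",p.round(4),e)
p,e=meet([ray(k1,(202,185)),ray(k2,(197,76))]);print("weight",p.round(4),e)
d=P(k2,[(239,242),(339,237)],.078);print("fence top",d.round(4).tolist(),d.mean(0))
l=P(k1,[(221,131),(328,124)],.066);print("front lip",l.round(4).tolist(),l.mean(0))
E
```

```text
housing [[0.4137, -0.2054], [0.4237, 0.0068], [0.606, -0.0019], [0.5968, -0.2158]] -2.6859336525377557 -2.454759771290938 -3.267978696483708 -2.7172891487273736
[[0.6003, -0.2151], [0.6094, 0.0]] -2.4058160713141916
box 0.08 [ 0.6663 -0.1097] -0.9951955874095262 -0.8055495932664485 [0.1078 0.0955 0.1075 0.0944]
box 0.085 [ 0.6652 -0.1098] -0.9951955874095404 -0.8055495932665337 [0.1063 0.0941 0.1059 0.0931]
front mid top [ 0.6135 -0.1083  0.067 ] [0.000379862136373598, 0.00037986213637362183]
weight [ 0.5429 -0.195   0.0446] [0.00034571482066691393, 0.00034571482066695947]
fence top [[0.7263, -0.1703], [0.7318, -0.0569]] [ 0.72904121 -0.11357031]
front lip [[0.4825, -0.1593], [0.4869, -0.0449]] [ 0.48468104 -0.10206917]
```

{"fn": "play_rows", "kwargs": {
  "motion": [
    [[0.01,0.009,-0.05],[0,0,0],1],
    [[0.01,0.009,-0.1],[0,0,0],1],
    [[0.01,0.009,-0.14],[0,0,0],1],
    [[0.01,0.009,-0.16],[0,0,0],1],
    [[0.01,0.009,-0.167],[0,0,0],1]
  ]
}}

```text
time: 5.18
position: [0.6657, -0.11, 0.1042]
orientation: [-0.001, 0.052, 0.999, 0.0]
wrist_force: [0.8, 0.3, 0.6]
grip_width: 0.0002
grip_force: 0.0
```

{"fn": "play_rows", "kwargs": {
  "motion": [
    [[0,0,0],[0,0,0],1],
    [[0,0,0],[0,0,0],1],
    [[0,0,-0.002],[0,0,0],1],
    [[0,0,-0.002],[0,0,0],1],
    [[0,0,-0.002],[0,0,0],1]
  ]
}}

```text
time: 5.8
position: [0.6661, -0.1101, 0.1032]
orientation: [0.0, 0.052, 0.999, -0.0]
wrist_force: [-0.4, -0.6, -0.4]
grip_width: 0.0001
grip_force: 0.0
```

```bash
python3 -c "
from h import *
c=calibration('wrist'); print({k:v for k,v in c.items() if k!='tool_from_camera'})
for i in range(3): print(np.round(get_state()['wrist_force'],2),get_state()['position'])
snap('side','s1.png')"
python3 -c "
import cv2
a=cv2.imread('pics/s1.png')[130:300,230:430];cv2.imwrite('pics/s1c.png',cv2.resize(a,None,fx=3.5,fy=3.5,interpolation=cv2.INTER_CUBIC))"
```

```text
{'fovy': 64.12023295894296, 'cx': 278.4363832802081, 'cy': 205.29119291027334}
[-0.36 -0.65 -0.36] [ 0.66614673 -0.11007041  0.10320122]
[-0.36 -0.65 -0.36] [ 0.66614673 -0.11007041  0.10320122]
[-0.36 -0.65 -0.36] [ 0.66614673 -0.11007041  0.10320122]
```

View pics/s1c.png

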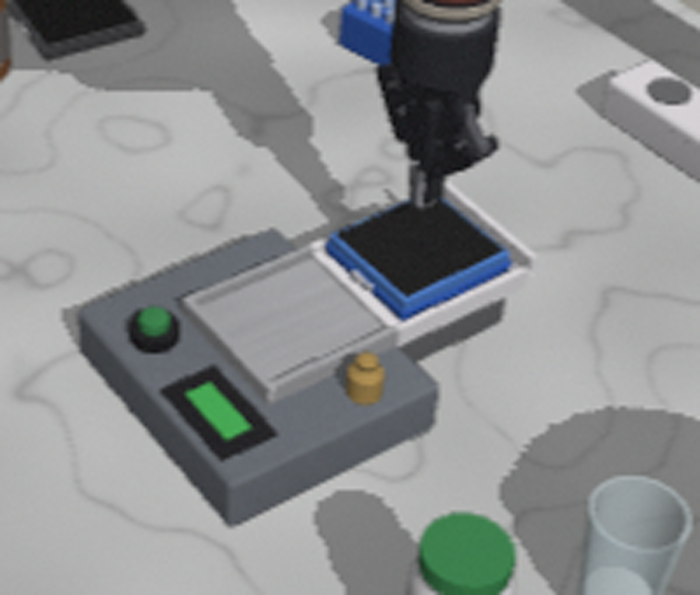

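The side crop shows the shut fingertips at about (427,207), behind the box top's centre at (418,255). I check this against the projection.

```bash
python3 - <<'E'
from h import *
k=cam("side"); Mi=np.linalg.inv(k[3])
def pr(p):
    q=Mi[:3,:3]@np.array(p)+Mi[:3,3]; return (k[0]*q[:2]/q[2]+[k[1],k[2]]).round(1)
print("tip",pr((.666,-.110,.095)),"tcp",pr((.666,-.110,.103)),"boxc",pr((.666,-.110,.078)),pr((.666,-.110,.088)))
c=lambda x,y:np.array([230+x/3.5,130+y/3.5])
for n,p,z in (("tip",c(427,207),.095),("boxc",c(418,255),.08),("boxc",c(418,255),.088)): print(n,atz(k,p,z).round(4))
for x,y in((327,243),(407,300),(510,255),(428,199)): print(atz(k,c(x,y),.08).round(4), atz(k,c(x,y),.088).round(4))
print("key",atz(k,c(154,322),.066),"lipfront",atz(k,c(185,300),.066),atz(k,c(272,392),.066),"fence",atz(k,c(450,187),.078),atz(k,c(532,262),.078))
E
```

```text
tip [349.1 194.7] tcp [349.4 192.4] boxc [348.6 199.4] [348.9 196.6]
tip [ 0.6881 -0.0965  0.095 ]
boxc [ 0.6567 -0.1242  0.08  ]
boxc [ 0.65   -0.1308  0.088 ]
[ 0.6074 -0.0724  0.08  ] [ 0.6011 -0.0794  0.088 ]
[ 0.6156 -0.159   0.08  ] [ 0.6093 -0.1653  0.088 ]
[ 0.7156 -0.1651  0.08  ] [ 0.7084 -0.1714  0.088 ]
[ 0.7088 -0.0761  0.08  ] [ 0.7017 -0.0832  0.088 ]
key [ 0.4527067  -0.05731212  0.066     ] lipfront [ 0.48630781 -0.05049855  0.066     ] [ 0.48108265 -0.16777592  0.066     ] fence [ 0.73563882 -0.07286546  0.078     ] [ 0.72577505 -0.17949492  0.078     ]
```

The tips are dark against the black pad, so I couldn't make out their true ends, and the position is plausible. I now feel downwards in small steps.

{"fn": "play_rows", "kwargs": {
  "motion": [
    [[0,0,-0.001],[0,0,0],1],
    [[0,0,-0.002],[0,0,0],1],
    [[0,0,-0.003],[0,0,0],1],
    [[0,0,-0.003],[0,0,0],1]
  ]
}}

```text
time: 6.35
position: [0.6659, -0.11, 0.0998]
orientation: [-0.0, 0.052, 0.999, 0.0]
wrist_force: [-0.6, -0.0, -0.0]
grip_width: 0.0003
grip_force: 0.0
```

{"fn": "play_rows", "kwargs": {
  "motion": [
    [[0,0,-0.001],[0,0,0],1],
    [[0,0,-0.002],[0,0,0],1],
    [[0,0,-0.002],[0,0,0],1]
  ]
}}

```text
time: 6.72
position: [0.666, -0.11, 0.0978]
orientation: [-0.0, 0.052, 0.999, 0.0]
wrist_force: [-0.1, -0.7, -0.5]
grip_width: -0.0002
grip_force: 0.0
```

{"fn": "play_rows", "kwargs": {
  "motion": [
    [[0,0,-0.001],[0,0,0],1],
    [[0,0,-0.0015],[0,0,0],1],
    [[0,0,-0.0015],[0,0,0],1]
  ]
}}

```text
time: 7.1
position: [0.666, -0.11, 0.0964]
orientation: [-0.0, 0.052, 0.999, 0.0]
wrist_force: [-0.3, 0.4, -1.2]
grip_width: -0.0
grip_force: 0.0
```

{"fn": "play_rows", "kwargs": {
  "motion": [
    [[0,0,-0.001],[0,0,0],1],
    [[0,0,-0.0015],[0,0,0],1],
    [[0,0,-0.0015],[0,0,0],1]
  ]
}}

```text
time: 7.48
position: [0.666, -0.1101, 0.0949]
orientation: [-0.0, 0.052, 0.999, 0.0]
wrist_force: [-0.8, 0.7, -0.0]
grip_width: 0.0001
grip_force: 0.0
```

{"fn": "play_rows", "kwargs": {
  "motion": [
    [[0,0,-0.001],[0,0,0],1],
    [[0,0,-0.0015],[0,0,0],1],
    [[0,0,-0.0015],[0,0,0],1]
  ]
}}

```text
time: 7.85
position: [0.666, -0.11, 0.0934]
orientation: [-0.0, 0.052, 0.999, 0.0]
wrist_force: [0.6, 0.0, -0.1]
grip_width: -0.0003
grip_force: 0.0
```

{"fn": "play_rows", "kwargs": {
  "motion": [
    [[0,0,-0.001],[0,0,0],1],
    [[0,0,-0.0015],[0,0,0],1],
    [[0,0,-0.0015],[0,0,0],1]
  ]
}}

```text
time: 8.22
position: [0.666, -0.11, 0.0919]
orientation: [-0.0, 0.052, 0.999, 0.0]
wrist_force: [-0.4, -0.5, 0.7]
grip_width: -0.0001
grip_force: 0.0
```

{"fn": "play_rows", "kwargs": {
  "motion": [
    [[0,0,-0.001],[0,0,0],1],
    [[0,0,-0.0015],[0,0,0],1],
    [[0,0,-0.0015],[0,0,0],1]
  ]
}}

```text
time: 8.6
position: [0.666, -0.11, 0.0904]
orientation: [-0.0, 0.052, 0.999, 0.0]
wrist_force: [-0.8, -0.2, -0.5]
grip_width: -0.0001
grip_force: 0.0
```

{"fn": "play_rows", "kwargs": {
  "motion": [
    [[0,0,-0.001],[0,0,0],1],
    [[0,0,-0.0015],[0,0,0],1],
    [[0,0,-0.0015],[0,0,0],1]
  ]
}}

```text
time: 8.98
position: [0.666, -0.11, 0.0889]
orientation: [-0.0, 0.052, 0.999, -0.0]
wrist_force: [0.7, -0.4, -0.5]
grip_width: 0.0002
grip_force: 0.0
```

{"fn": "play_rows", "kwargs": {
  "motion": [
    [[0,0,-0.001],[0,0,0],1],
    [[0,0,-0.0015],[0,0,0],1],
    [[0,0,-0.0015],[0,0,0],1]
  ]
}}

```text
time: 9.35
position: [0.666, -0.11, 0.0874]
orientation: [-0.0, 0.052, 0.999, 0.0]
wrist_force: [0.3, -0.4, 0.0]
grip_width: 0.0
grip_force: 0.0
```

{"fn": "play_rows", "kwargs": {
  "motion": [
    [[0,0,-0.001],[0,0,0],1],
    [[0,0,-0.0015],[0,0,0],1],
    [[0,0,-0.0015],[0,0,0],1]
  ]
}}

```text
time: 9.72
position: [0.666, -0.1101, 0.0859]
orientation: [-0.0, 0.052, 0.999, 0.0]
wrist_force: [0.6, 0.0, -0.5]
grip_width: 0.0002
grip_force: 0.0
```

{"fn": "play_rows", "kwargs": {
  "motion": [
    [[0,0,-0.001],[0,0,0],1],
    [[0,0,-0.0015],[0,0,0],1],
    [[0,0,-0.0015],[0,0,0],1]
  ]
}}

```text
time: 10.1
position: [0.666, -0.1101, 0.0844]
orientation: [-0.0, 0.052, 0.999, 0.0]
wrist_force: [0.5, -0.1, -0.1]
grip_width: -0.0
grip_force: 0.0
```

{"fn": "play_rows", "kwargs": {
  "motion": [
    [[0,0,-0.001],[0,0,0],1],
    [[0,0,-0.0015],[0,0,0],1],
    [[0,0,-0.0015],[0,0,0],1]
  ]
}}

```text
time: 10.48
position: [0.666, -0.1101, 0.0829]
orientation: [-0.0, 0.052, 0.999, 0.0]
wrist_force: [-0.0, -0.0, 1.0]
grip_width: 0.0004
grip_force: 0.0
```

```bash
python3 -c "
from h import *
snap('side','s2.png'); snap('wrist','w3.png')
a=cv2.imread('pics/s2.png')[170:230,310:400];b=cv2.imread('pics/w3.png')[180:420,100:460]
c=np.clip(a.astype(float)*2.2,0,255).astype('uint8')
cv2.imwrite('pics/m2.png',np.vstack([cv2.resize(c,(480,320),interpolation=cv2.INTER_CUBIC),cv2.resize(b,(480,280))]))"
```

```text
(no output)
```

View pics/m2.png

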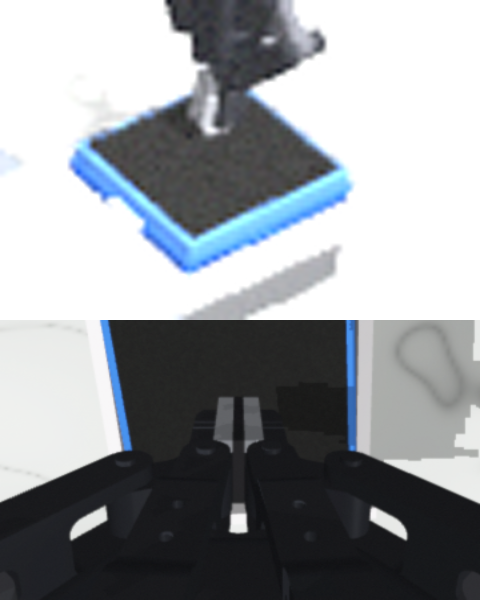

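{"fn": "play_rows", "kwargs": {
  "motion": [
    [[0,0,-0.001],[0,0,0],1],
    [[0,0,-0.0017],[0,0,0],1],
    [[0,0,-0.0017],[0,0,0],1]
  ]
}}

```text
time: 10.95
position: [0.666, -0.11, 0.0812]
orientation: [-0.0, 0.052, 0.999, 0.0]
wrist_force: [0.5, 0.2, 0.3]
grip_width: 0.0002
grip_force: 0.0
```

{"fn": "play_rows", "kwargs": {
  "motion": [
    [[0,0,-0.001],[0,0,0],1],
    [[0,0,-0.0017],[0,0,0],1],
    [[0,0,-0.0017],[0,0,0],1]
  ]
}}

```text
time: 11.32
position: [0.666, -0.11, 0.0795]
orientation: [-0.0, 0.052, 0.999, 0.0]
wrist_force: [0.9, -0.3, 0.1]
grip_width: -0.0001
grip_force: 0.0
```

{"fn": "play_rows", "kwargs": {
  "motion": [
    [[0,0,-0.001],[0,0,0],1],
    [[0,0,-0.0017],[0,0,0],1],
    [[0,0,-0.0017],[0,0,0],1]
  ]
}}

```text
time: 11.7
position: [0.666, -0.11, 0.0778]
orientation: [-0.0, 0.052, 0.999, 0.0]
wrist_force: [-0.3, -1.0, -0.7]
grip_width: 0.0
grip_force: 0.0
```

{"fn": "play_rows", "kwargs": {
  "motion": [
    [[0,0,-0.001],[0,0,0],1],
    [[0,0,-0.0017],[0,0,0],1],
    [[0,0,-0.0017],[0,0,0],1]
  ]
}}

```text
time: 12.08
position: [0.666, -0.11, 0.076]
orientation: [-0.0, 0.052, 0.999, 0.0]
wrist_force: [0.1, -1.0, 0.6]
grip_width: 0.0001
grip_force: 0.0
```

{"fn": "play_rows", "kwargs": {
  "motion": [
    [[0,0,-0.001],[0,0,0],1],
    [[0,0,-0.0017],[0,0,0],1],
    [[0,0,-0.0017],[0,0,0],1]
  ]
}}

```text
time: 12.45
position: [0.666, -0.11, 0.0744]
orientation: [-0.0, 0.052, 0.999, 0.0]
wrist_force: [-0.6, 0.3, -0.4]
grip_width: -0.0
grip_force: 0.0
```

{"fn": "play_rows", "kwargs": {
  "motion": [
    [[0,0,-0.001],[0,0,0],1],
    [[0,0,-0.0015],[0,0,0],1],
    [[0,0,-0.0015],[0,0,0],1]
  ]
}}

```text
time: 12.82
position: [0.666, -0.11, 0.0729]
orientation: [-0.0, 0.052, 0.999, 0.0]
wrist_force: [-0.3, -0.4, 0.4]
grip_width: -0.0
grip_force: 0.0
```

```bash
python3 -c "
from h import *
s=get_state();print(s['wrist_force'],s['moment'],s['tau'],s['joint_pos'])
snap('side','s3.png'); a=cv2.imread('pics/s2.png')[165:225,310:400];b=cv2.imread('pics/s3.png')[165:225,310:400]
f=lambda c:cv2.resize(np.clip(c.astype(float)*2.2,0,255).astype('uint8'),(450,300),interpolation=cv2.INTER_CUBIC)
cv2.imwrite('pics/m3.png',np.vstack([f(a),f(b)]))"
```

```text
[-0.28847554 -0.43935164  0.35171053] [-0.01029414 -0.01454283  0.01811978] [-1.22715745e-03 -4.64496803e+01 -3.42051172e+01 -3.50660493e-04
 -1.45254562e-03 -7.07052806e-06] [-2.73861793e-01  2.82090781e-01  1.59630370e+00 -2.19804854e-05
  1.26336498e+00 -1.74158587e+00]
```

View pics/m3.png

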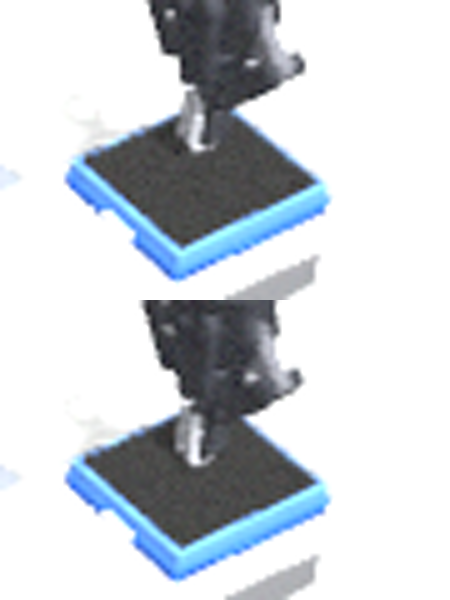

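The tip has only moved down about 15 crop pixels for 10 mm of travel and still hangs roughly 10–15 mm above the pad. I take a 4 mm step and then resume fine steps.

{"fn": "play_rows", "kwargs": {
  "motion": [
    [[0,0,-0.001],[0,0,0],1],
    [[0,0,-0.002],[0,0,0],1],
    [[0,0,-0.003],[0,0,0],1],
    [[0,0,-0.004],[0,0,0],1],
    [[0,0,-0.004],[0,0,0],1]
  ]
}}

```text
time: 13.5
position: [0.6659, -0.11, 0.0688]
orientation: [-0.0, 0.052, 0.999, 0.0]
wrist_force: [-0.5, 0.6, 0.2]
grip_width: 0.0002
grip_force: 0.0
```

{"fn": "play_rows", "kwargs": {
  "motion": [
    [[0,0,-0.001],[0,0,0],1],
    [[0,0,-0.0017],[0,0,0],1],
    [[0,0,-0.0017],[0,0,0],1]
  ]
}}

```text
time: 13.88
position: [0.666, -0.11, 0.0672]
orientation: [-0.0, 0.052, 0.999, 0.0]
wrist_force: [-0.4, 0.9, 0.4]
grip_width: -0.0003
grip_force: 0.0
```

{"fn": "play_rows", "kwargs": {
  "motion": [
    [[0,0,-0.001],[0,0,0],1],
    [[0,0,-0.0015],[0,0,0],1],
    [[0,0,-0.0015],[0,0,0],1]
  ]
}}

```text
time: 14.25
position: [0.666, -0.11, 0.0657]
orientation: [-0.0, 0.052, 0.999, 0.0]
wrist_force: [-0.2, -0.6, 1.1]
grip_width: -0.0001
grip_force: 0.0
```

{"fn": "play_rows", "kwargs": {
  "motion": [
    [[0,0,-0.001],[0,0,0],1],
    [[0,0,-0.0015],[0,0,0],1],
    [[0,0,-0.0015],[0,0,0],1]
  ]
}}

```text
time: 14.62
position: [0.666, -0.11, 0.0642]
orientation: [-0.0, 0.052, 0.999, 0.0]
wrist_force: [-0.4, -0.8, -0.2]
grip_width: -0.0001
grip_force: 0.0
```

```bash
python3 -c "
from h import *
print(get_state()['wrist_force'])
snap('side','s4.png'); snap('wrist','w4.png'); a=cv2.imread('pics/s4.png')[170:220,315:390];b=cv2.imread('pics/w4.png')[150:350,180:380]
f=lambda c:cv2.resize(np.clip(c.astype(float)*2.5,0,255).astype('uint8'),(450,300),interpolation=cv2.INTER_CUBIC)
cv2.imwrite('pics/m4.png',np.vstack([f(a),f(b)]))"
```

```text
[-0.43936306 -0.76660641 -0.16075038]
```

View pics/m4.png

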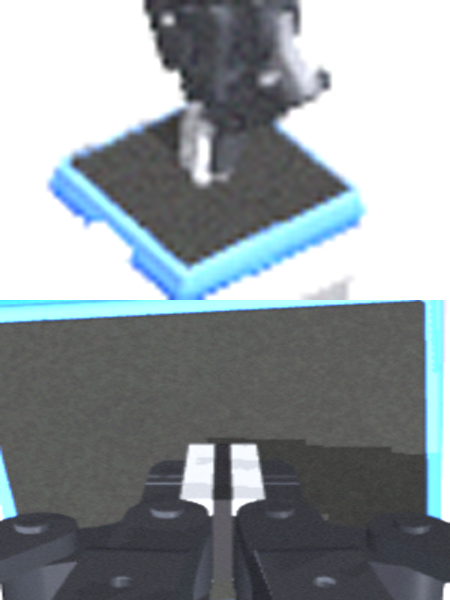

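The side crop shows the tip at (205,183), close to the pad centre at (207,195). In the wrist crop the tip's shadow has nearly closed onto the tip, so contact is near and I use small steps.

{"fn": "play_rows", "kwargs": {
  "motion": [
    [[0,0,-0.0005],[0,0,0],1],
    [[0,0,-0.0013],[0,0,0],1],
    [[0,0,-0.0013],[0,0,0],1]
  ]
}}

```text
time: 15.1
position: [0.6665, -0.1102, 0.0638]
orientation: [0.0, 0.052, 0.999, -0.0]
wrist_force: [-1.8, 0.5, 5.0]
grip_width: -0.0
grip_force: 2.3
```

Contact at TCP z of about 0.064, with 5 N of press. I start drawing slowly.

{"fn": "play_rows", "kwargs": {
  "motion": [
    [[-0.001,0,0],[0,0,0],1],
    [[-0.003,0.0001,0],[0,0,0],1],
    [[-0.006,0.0003,0],[0,0,0],1],
    [[-0.009,0.0004,0],[0,0,0],1],
    [[-0.012,0.0006,0],[0,0,0],1]
  ]
}}

```text
time: 15.72
position: [0.6546, -0.1097, 0.0638]
orientation: [0.001, 0.052, 0.999, -0.0]
wrist_force: [1.1, 0.2, 4.6]
grip_width: 0.0001
grip_force: 2.7
```

{"fn": "play_rows", "kwargs": {
  "motion": [
    [[-0.003,0.0001,0],[0,0,0],1],
    [[-0.006,0.0003,0],[0,0,0],1],
    [[-0.009,0.0004,0],[0,0,0],1],
    [[-0.012,0.0006,0],[0,0,0],1],
    [[-0.015,0.0007,0],[0,0,0],1]
  ]
}}

```text
time: 16.35
position: [0.6397, -0.109, 0.0638]
orientation: [0.001, 0.052, 0.999, -0.0]
wrist_force: [1.9, 0.3, 5.1]
grip_width: -0.0001
grip_force: 2.7
```

```bash
cat > b.py <<'E'
from h import *
k=cam("wrist"); read_camera("wrist"); s=get_state()
for t in("pan","deck","slide_box"):
    r=place_of(t,"wrist")
    if r: print(t,np.round(r[0]["pixel"],1),round(r[0]["score"],2),atz(k,r[0]["pixel"],.04).round(4))
for n in ("side","top"):
    kk=cam(n);read_camera(n);r=place_of("slide_box",n)
    if r: print(n,np.round(r[0]["pixel"],1),round(r[0]["score"],2),atz(kk,r[0]["pixel"],.06).round(4))
print(s["time"],np.round(s["wrist_force"],1))
E
python3 b.py
```

```text
pan [265.9  52.6] 0.63 [ 0.543  -0.1044  0.04  ]
slide_box [273.3 247.1] 0.85 [ 0.6491 -0.112   0.04  ]
side [340.8 208.9] 0.82 [ 0.6372 -0.1135  0.06  ]
16.4 [1.1 0.2 5.5]
```

The box is following. I continue.

{"fn": "play_rows", "kwargs": {
  "motion": [
    [[-0.004,0.0002,0],[0,0,0],1],
    [[-0.008,0.0004,0],[0,0,0],1],
    [[-0.012,0.0006,0],[0,0,0],1],
    [[-0.016,0.0008,0],[0,0,0],1],
    [[-0.02,0.001,0],[0,0,0],1]
  ]
}}

```text
time: 17.38
position: [0.6196, -0.108, 0.0639]
orientation: [0.001, 0.052, 0.999, -0.0]
wrist_force: [1.9, 0.2, 5.5]
grip_width: 0.0001
grip_force: 2.7
```

{"fn": "play_rows", "kwargs": {
  "motion": [
    [[-0.003,0.0001,0],[0,0,0],1],
    [[-0.006,0.0003,0],[0,0,0],1],
    [[-0.009,0.0004,0],[0,0,0],1],
    [[-0.012,0.0006,0],[0,0,0],1],
    [[-0.014,0.0007,0],[0,0,0],1]
  ]
}}

```text
time: 18.0
position: [0.6057, -0.1073, 0.0638]
orientation: [0.001, 0.052, 0.999, -0.0]
wrist_force: [1.8, -0.6, 5.5]
grip_width: -0.0
grip_force: 2.7
```

{"fn": "play_rows", "kwargs": {
  "motion": [
    [[-0.003,0.0001,0],[0,0,0],1],
    [[-0.006,0.0003,-0.0001],[0,0,0],1],
    [[-0.009,0.0004,-0.0002],[0,0,0],1],
    [[-0.012,0.0006,-0.0003],[0,0,0],1]
  ]
}}

```text
time: 18.5
position: [0.5937, -0.1067, 0.0636]
orientation: [0.001, 0.052, 0.999, -0.0]
wrist_force: [1.0, -0.3, 4.7]
grip_width: 0.0002
grip_force: 2.8
```

{"fn": "play_rows", "kwargs": {
  "motion": [
    [[-0.003,0.0001,-0.0001],[0,0,0],1],
    [[-0.006,0.0003,-0.0002],[0,0,0],1],
    [[-0.009,0.0004,-0.0004],[0,0,0],1],
    [[-0.01,0.0005,-0.0004],[0,0,0],1]
  ]
}}

```text
time: 19.0
position: [0.5835, -0.1062, 0.0631]
orientation: [0.001, 0.052, 0.999, -0.0]
wrist_force: [1.5, -1.0, 5.4]
grip_width: -0.0002
grip_force: 2.7
```

{"fn": "play_rows", "kwargs": {
  "motion": [
    [[-0.003,0.0001,-0.0001],[0,0,0],1],
    [[-0.006,0.0003,-0.0002],[0,0,0],1],
    [[-0.009,0.0004,-0.0003],[0,0,0],1],
    [[-0.01,0.0005,-0.0003],[0,0,0],1]
  ]
}}

```text
time: 19.5
position: [0.5734, -0.1057, 0.0626]
orientation: [0.001, 0.052, 0.999, -0.0]
wrist_force: [1.5, -0.1, 5.1]
grip_width: 0.0002
grip_force: 2.6
```

```bash
python3 b.py; python3 -c "
from h import *
snap('side','s5.png');a=cv2.imread('pics/s5.png')[170:260,250:385]
cv2.imwrite('pics/s5c.png',cv2.resize(np.clip(a.astype(float)*1.4,0,255).astype('uint8'),(780,520),interpolation=cv2.INTER_CUBIC))"
```

```text
side [320.9 217.5] 0.7 [ 0.5704 -0.1096  0.06  ]
19.55 [ 1.3 -1.3  5.4]
```

View pics/s5c.png

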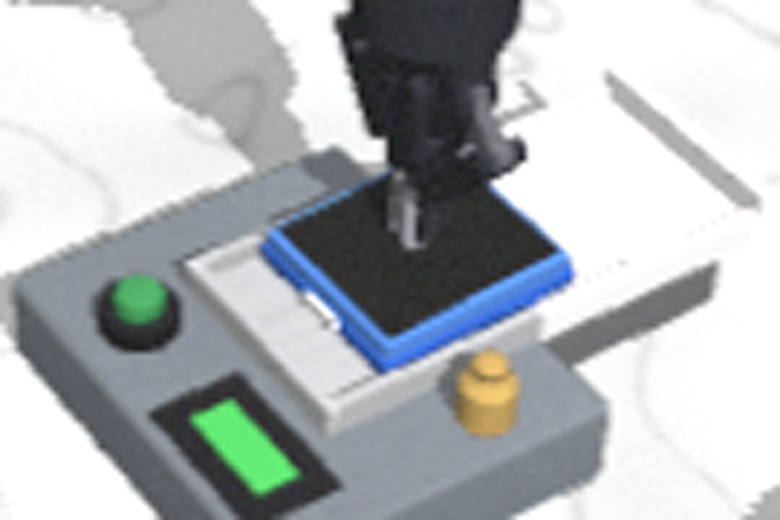

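The box is now half in the pan with its front end down, about 27 mm from the end. It stays in line.

{"fn": "play_rows", "kwargs": {
  "motion": [
    [[-0.003,0.0001,-0.0001],[0,0,0],1],
    [[-0.006,0.0003,-0.0002],[0,0,0],1],
    [[-0.009,0.0004,-0.0002],[0,0,0],1],
    [[-0.011,0.0005,-0.0003],[0,0,0],1]
  ]
}}

```text
time: 20.45
position: [0.5625, -0.1051, 0.0623]
orientation: [0.001, 0.052, 0.999, -0.0]
wrist_force: [1.5, -0.7, 5.9]
grip_width: 0.0001
grip_force: 2.7
```

{"fn": "play_rows", "kwargs": {
  "motion": [
    [[-0.002,0.0001,-0.0002],[0,0,0],1],
    [[-0.004,0.0002,-0.0003],[0,0,0],1],
    [[-0.006,0.0003,-0.0004],[0,0,0],1],
    [[-0.008,0.0004,-0.0004],[0,0,0],1]
  ]
}}

```text
time: 20.95
position: [0.5547, -0.1048, 0.0621]
orientation: [0.001, 0.052, 0.999, -0.0]
wrist_force: [1.3, -0.2, 5.2]
grip_width: -0.0001
grip_force: 2.8
```

{"fn": "play_rows", "kwargs": {
  "motion": [
    [[-0.001,0,0],[0,0,0],1],
    [[-0.002,0.0001,-0.0001],[0,0,0],1],
    [[-0.003,0.0001,-0.0001],[0,0,0],1],
    [[-0.004,0.0002,-0.0001],[0,0,0],1]
  ]
}}

```text
time: 21.45
position: [0.5507, -0.1046, 0.062]
orientation: [0.001, 0.052, 0.999, -0.0]
wrist_force: [1.3, -0.4, 5.2]
grip_width: 0.0003
grip_force: 2.9
```

{"fn": "play_rows", "kwargs": {
  "motion": [
    [[-0.001,0,0],[0,0,0],1],
    [[-0.002,0.0001,-0.0001],[0,0,0],1],
    [[-0.003,0.0001,-0.0001],[0,0,0],1]
  ]
}}

```text
time: 21.82
position: [0.5478, -0.1045, 0.062]
orientation: [0.001, 0.052, 0.999, -0.0]
wrist_force: [1.0, 0.0, 6.5]
grip_width: -0.0001
grip_force: 2.9
```

{"fn": "play_rows", "kwargs": {
  "motion": [
    [[-0.001,0,0],[0,0,0],1],
    [[-0.002,0.0001,0],[0,0,0],1],
    [[-0.002,0.0001,0],[0,0,0],1]
  ]
}}

```text
time: 22.2
position: [0.5437, -0.1038, 0.0599]
orientation: [-0.001, 0.051, 0.999, 0.0]
wrist_force: [-1.1, -0.5, 0.8]
grip_width: 0.0003
grip_force: 0.2
```

The force fell away, so the box dropped flat. I lift straight off and look.

{"fn": "play_rows", "kwargs": {
  "motion": [
    [[0,0,0.002],[0,0,0],1],
    [[0,0,0.006],[0,0,0],1],
    [[0,0,0.03],[0,0,0],1],
    [[0,0,0.07],[0,0,0],1],
    [[0,0,0.12],[0,0,0],1]
  ]
}}

```text
time: 22.82
position: [0.5441, -0.1038, 0.1812]
orientation: [-0.001, 0.051, 0.999, 0.0]
wrist_force: [-1.1, 0.0, 0.1]
grip_width: 0.0001
grip_force: 0.0
```

{"fn": "play_rows", "kwargs": {
  "motion": [
    [[0.02,0,0.02],[0,0,0],1],
    [[0.04,0,0.05],[0,0,0],1],
    [[0.05,0,0.08],[0,0,0],1],
    [[0.05,0,0.08],[0,0,0],1],
    [[0.05,0,0.08],[0,0,0],1]
  ]
}}

```text
time: 23.45
position: [0.5943, -0.104, 0.2597]
orientation: [-0.001, 0.052, 0.999, 0.0]
wrist_force: [-0.0, -0.4, -0.9]
grip_width: 0.0
grip_force: 0.0
```

```bash
python3 m.py w5.png; python3 -c "
from h import *
snap('side','s6.png');a=cv2.imread('pics/s6.png')[185:265,250:370];b=cv2.imread('pics/w5.png')[0:280,120:420]
cv2.imwrite('pics/m6.png',np.vstack([cv2.resize(a,(450,300),interpolation=cv2.INTER_CUBIC),cv2.resize(b,(450,300*14//15))]))"
```

```text
23.5 [ 0.527 -0.096  0.421]
deck [274.1 183.2] 0.75 [ 0.6017 -0.1084  0.06  ]
slide_box [271.1 131.8] 0.67 [ 0.5465 -0.1057  0.06  ]
zero_key_base [312.1  29.6] 0.8 [ 0.4516 -0.0543  0.05  ]
zero_key_top [315.2  27.2] 0.9 [ 0.4531 -0.0529  0.066 ]
cal_weight [194.2 142.6] 0.88 [ 0.5499 -0.1907  0.05  ]
```

View pics/m6.png

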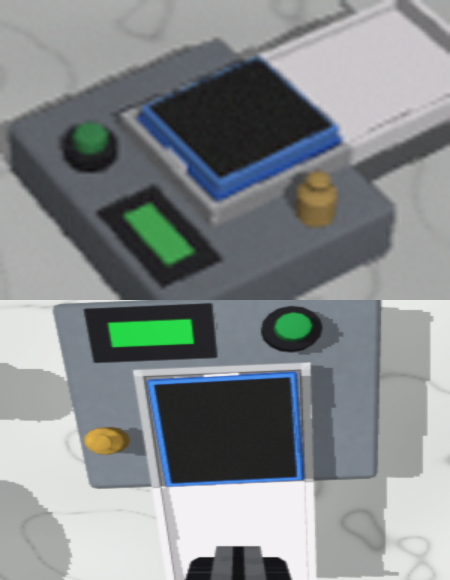

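The box lies flat in the pan with its back edge clear of the deck's front edge. The key works out at about (0.451, -0.052), so I move above it.

{"fn": "play_rows", "kwargs": {
  "motion": [
    [[-0.05,0.018,0.0],[0,0,0],1],
    [[-0.1,0.036,0.0],[0,0,0],1],
    [[-0.143,0.052,-0.02],[0,0,0],1],
    [[-0.143,0.052,-0.06],[0,0,0],1],
    [[-0.143,0.052,-0.06],[0,0,0],1]
  ]
}}

```text
time: 24.52
position: [0.4498, -0.0514, 0.1981]
orientation: [-0.003, 0.051, 0.999, 0.001]
wrist_force: [-0.5, -0.0, -0.1]
grip_width: -0.0002
grip_force: 0.0
```

{"fn": "play_rows", "kwargs": {
  "motion": [
    [[0,0,-0.05],[0,0,0],1],
    [[0,0,-0.1],[0,0,0],1],
    [[0,0,-0.125],[0,0,0],1],
    [[0,0,-0.132],[0,0,0],1],
    [[0,0,-0.132],[0,0,0],1]
  ]
}}

```text
time: 25.15
position: [0.4533, -0.0526, 0.0705]
orientation: [0.001, 0.052, 0.999, -0.0]
wrist_force: [0.8, -1.0, 0.3]
grip_width: -0.0002
grip_force: 0.0
```

```bash
python3 - <<'E'
from h import *
print(get_state()["position"])
for n in("wrist","side","top"):
    k=cam(n);read_camera(n)
    for t in("zero_key_top","zero_key_base","slide_box"):
        r=place_of(t,n)
        if r: print(n,t,np.round(r[0]["pixel"],1),round(r[0]["score"],2),atz(k,r[0]["pixel"],.045 if n=="wrist" else .06).round(4))
# green/tip profile in side image around the key
im=read_camera("side"); g=(im[:,:,1].astype(int)-np.maximum(im[:,:,0],im[:,:,2])>30)
g[:, :240]=0; g[:,300:]=0; g[:195]=0; g[245:]=0
n,l,st,c=cv2.connectedComponentsWithStats(g.astype('uint8')); print(st[1:],c[1:].round(1))
E
```

```text
[ 0.45327616 -0.05255245  0.070475  ]
wrist zero_key_top [275.6 244.8] 0.79 [ 0.4621 -0.0541  0.045 ]
wrist zero_key_base [274.5 230.8] 0.91 [ 0.4532 -0.0538  0.045 ]
side zero_key_top [274.9 220.7] 0.48 [ 0.4612 -0.0492  0.06  ]
side zero_key_base [272.4 229.1] 0.49 [ 0.4374 -0.0722  0.06  ]
side slide_box [316.  220.2] 0.79 [ 0.5529 -0.1105  0.06  ]
top slide_box [327.8 199.4] 0.75 [ 0.5479 -0.1096  0.06  ]
[[270 218   9   8  55]
 [283 239  12   6  47]] [[273.7 221.2]
 [288.2 242.2]]
```

{"fn": "play_rows", "kwargs": {
  "motion": [
    [[0,-0.001,-0.004],[0,0,0],1],
    [[0,-0.001,-0.008],[0,0,0],1],
    [[0,-0.001,-0.012],[0,0,0],1],
    [[0,-0.001,-0.012],[0,0,0],1]
  ]
}}

```text
time: 26.3
position: [0.4516, -0.053, 0.0564]
orientation: [-0.001, 0.052, 0.999, 0.0]
wrist_force: [0.1, 0.4, 0.3]
grip_width: 0.0
grip_force: 0.0
```

{"fn": "play_rows", "kwargs": {
  "motion": [
    [[0,0,-0.001],[0,0,0],1],
    [[0,0,-0.002],[0,0,0],1],
    [[0,0,-0.003],[0,0,0],1],
    [[0,0,-0.003],[0,0,0],1]
  ]
}}

```text
time: 26.8
position: [0.452, -0.0531, 0.0541]
orientation: [-0.0, 0.052, 0.999, 0.0]
wrist_force: [0.7, 0.3, -0.7]
grip_width: 0.0003
grip_force: 0.0
```

{"fn": "play_rows", "kwargs": {
  "motion": [
    [[0,0,-0.001],[0,0,0],1],
    [[0,0,-0.002],[0,0,0],1],
    [[0,0,-0.003],[0,0,0],1],
    [[0,0,-0.003],[0,0,0],1]
  ]
}}

```text
time: 27.3
position: [0.4522, -0.0532, 0.0513]
orientation: [0.0, 0.051, 0.999, -0.0]
wrist_force: [-0.7, -0.6, 1.9]
grip_width: 0.0002
grip_force: 1.1
```

{"fn": "play_rows", "kwargs": {
  "motion": [
    [[0,0,-0.001],[0,0,0],1],
    [[0,0,-0.002],[0,0,0],1],
    [[0,0,-0.003],[0,0,0],1],
    [[0,0,-0.003],[0,0,0],1]
  ]
}}

```text
time: 27.8
position: [0.4522, -0.0532, 0.0482]
orientation: [0.0, 0.052, 0.999, -0.0]
wrist_force: [-1.0, 0.0, 4.1]
grip_width: 0.0001
grip_force: 2.0
```

{"fn": "play_rows", "kwargs": {
  "motion": [
    [[0,0,-0.001],[0,0,0],1],
    [[0,0,-0.002],[0,0,0],1],
    [[0,0,-0.003],[0,0,0],1],
    [[0,0,-0.003],[0,0,0],1]
  ]
}}

```text
time: 28.3
position: [0.4522, -0.0532, 0.0466]
orientation: [-0.0, 0.051, 0.999, 0.0]
wrist_force: [-5.9, 1.7, 13.5]
grip_width: 0.0001
grip_force: 6.7
```

The stop is reached: about 5.7 mm of travel, then a steep rise to 13.5 N. I hold briefly, then release.

{"fn": "play_rows", "kwargs": {
  "motion": [
    [[0,0,0],[0,0,0],1],
    [[0,0,0],[0,0,0],1],
    [[0,0,0.004],[0,0,0],1],
    [[0,0,0.012],[0,0,0],1],
    [[0,0,0.06],[0,0,0],1]
  ]
}}

```text
time: 28.92
position: [0.4488, -0.0523, 0.1017]
orientation: [-0.004, 0.052, 0.999, 0.001]
wrist_force: [0.7, -0.5, 1.0]
grip_width: -0.0004
grip_force: 0.0
```

{"fn": "play_rows", "kwargs": {
  "motion": [
    [[0,0.03,0.05],[0,0,0],1],
    [[-0.02,0.06,0.1],[0,0,0],1],
    [[-0.02,0.08,0.12],[0,0,0],1],
    [[-0.02,0.08,0.12],[0,0,0],1]
  ]
}}

```text
time: 29.42
position: [0.4329, 0.0275, 0.227]
orientation: [0.002, 0.05, 0.999, -0.0]
wrist_force: [0.4, -1.0, -1.2]
grip_width: 0.0002
grip_force: 0.0
```

```bash
python3 - <<'E'
from h import *
print(get_state()["time"],np.round(get_state()["wrist_force"],1))
for n in("side","top"):
    k=cam(n);im=read_camera(n)
    for t in("slide_box","zero_key_top","cal_weight"):
        r=place_of(t,n)
        if r: print(n,t,np.round(r[0]["pixel"],1),round(r[0]["score"],2))
    if n=="side":
        for f in (cv2.imread("pics/s6.png")[:,:,::-1],im):
            g=(f[:,:,1].astype(int)-np.maximum(f[:,:,0],f[:,:,2])>30);m=np.zeros_like(g);m[195:236,250:282]=g[195:236,250:282]
            y,x=np.nonzero(m);print("key px",len(x),x.mean(),y.mean(),y.min())
        print("box diff",np.abs(cv2.imread("pics/s6.png")[185:265,285:370,::-1].astype(int)-im[185:265,285:370]).mean())
E
```

```text
29.425 [ 0.4 -1.  -1.2]
side slide_box [314.5 218.5] 0.61
side zero_key_top [273.3 219.8] 0.5
side cal_weight [335.4 241. ] 0.7
key px 52 273.7692307692308 221.19230769230768 218
key px 52 273.61538461538464 221.17307692307693 218
box diff 1.0481372549019607
top slide_box [328.5 196.8] 0.57
top zero_key_top [304.2 238.9] 0.53
top cal_weight [362.8 198.4] 0.5
```

The key is back at its original pixels and the box hasn't changed, so I hand the job in.

```bash
python3 -c "
from bench import job_done
print(job_done())"
```

```text
the job is handed in; nothing more can be done
None
```

The blue slide box lies flat in the pan, clear of the deck; the zero key was pushed down to its stop and has sprung back, and the job was handed in at about 29.5 s with no verdict returned.

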